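# Lock the shaker tray with its toggle post

### The job

Lock the blue tray down on the bench shaker with the orange-headed toggle post: lift the post out of its white rest, stand it upright and lower its T-foot through the slot in the tray until the collar sits on the tray, then let go of it. Then take hold of the post afresh and turn it a quarter turn so that the foot lies square across the slot underneath and cannot come out; leave it standing there. Do not knock the jar, the flask or the tip box about.

Things in the scene. Friction and masses are not known exactly. Their poses are not given: they have to be found in the camera images.
- slot (a point): Slot in the blue tray on the shaker, 50 mm long, 17 mm wide, straight through tray and deck (together 10 mm thick), 33 mm of free space below. The point is its centre on the tray's top face, 95 mm above the bench; z up, y along the slot's length, x across it.
- shaker: White bench shaker with aluminium deck 190 x 190 mm and blue tray, fixed to the bench; origin on the bench straight below the slot, axes as the slot's. The tray's rim stands 6 mm above the tray; four capped vials, 23 mm tall, are fixed near its corners, 70 mm from the slot's centre in both x and y.
- post_mid (a point): Middle of the square shaft (12 x 12 x 82 mm, sides along x and y, aluminium) of the loose toggle post: rigid, 134 mm long, about 120 g, at first lying level in the rest. z points along the post from foot to head; y is the direction of both foot bar and head, level while it lies in the rest. With the collar seated this point is 47 mm above the tray.
- post_foot (a point): Centre of the post's steel foot bar (10 in x, 40 in y, 10 tall), 66 mm below the shaft's middle; axes as for post_mid. Above the bar come a round neck, diameter 10, 14 mm long, and a collar, diameter 34, 6 mm thick, which meets the square shaft. With the collar seated on the tray this point is 19 mm below the tray's top face.
- post_head (a point): Centre of the post's orange head (12 mm thick in x, 44 long in y, 22 tall), on the shaft's end, 52 mm above the shaft's middle; axes as for post_mid. The head is in line with the foot bar, so it shows which way the foot points.
- rest: White rest fixed to the bench, base 100 x 60 x 8 mm, origin at the centre of its underside. The post lies along its x, head at +x, shaft's middle 50 mm above the origin, in the open-topped notches (15 mm wide, floor at 44 mm) of two uprights, 6 mm thick, 26 wide, 53 tall, at x = -33 and +33 mm. Between them the shaft is free all round.
- jar: Bystander: jar with blue cap, 56 mm diameter, 75 mm tall, origin at the centre of its underside.
- flask: Bystander: green glass conical flask, 72 mm diameter at the foot, 90 mm tall, origin at the centre of its underside.
- tipbox: Bystander: yellow tip box with clear lid, 70 x 90 x 50 mm, origin at the centre of its underside.
There are look-alikes about, which are no part of the job. Of the things like the part that bears post_mid, leave any that is purple or yellow; of the rest the larger one is meant.

How it is judged:
By the outcome, as a careful person would: the job done as asked, in the order asked, and still so for the second after the job is handed in, with the robot touching nothing.
It also fails if it takes over 58 s, if anything falls off the work surface, if the arm or the gripper's body presses on something with over 40 N, if the wrist force passes 120 N, or if a joint passes its speed limit or range.

### The arm

A 6-joint arm with a two-finger parallel gripper is mounted at the origin on the work surface. World frame = base frame: x ahead of the robot, y to its left, z up, the work surface at z = 0. Lengths are in mm, angles in rad, forces in N, time in s.
With the tool pointing down it reaches from about 275 to 750 mm from the base axis. Payload 10.2 kg.
Tool frame: the origin (TCP) lies on the centre line of the jaws, within the pads' length; the fingertips stand 8 mm ahead of it and the grasp point (between the pads) lies 11 mm behind it; x points along the fingers, y is the direction in which the jaws open and shut, and the axes are right-handed (so a half turn about x gives the same grasp; the last joint's range is limited). The gripper opens to 85 mm and grips with 20 to 120 N. Pads are 22 mm wide; open, the fingers measure 114 mm over their backs; the gripper's body (76 mm by 85 mm) begins 54 mm behind the grasp point. The pads swing forward as they close: fully open they stand 13 mm farther back than shut.
Start: joints at [0.944, 0.313, 1.498, -0, 1.331, -0.223], TCP at [206.294, 482.778, 239.294] pointing down, gripper open.
Joint ranges: [-2.94, 2.94], [-0.97, 2.17], [0.19, 2.56], [-1.23, 4.37], [0.02, 3.11], [-2.88, 2.88]. Speed limits (rad/s): [2.39, 2.39, 3.01, 3.14, 3.14, 3.14].

### API

Orientations are given as a unit quaternion [w, x, y, z].
In Python, from rig import ctrl, vision, workorder gives the robot as it stands. The module is installed in compiled form; this text tells all that it offers.
- The arm moves only by the shell command python3 -m jog 'ROWS' [OPENING] [FORCE]. ROWS is JSON, a list that holds one entry, the list of rows, each a list of 6 numbers: the shift along the tool's x, y, z in m, then the turn, a rotation vector about the tool's x, y, z in rad. A call has 1 to 12 rows; each row shifts and turns the commanded pose from where the row before left it, along the tool's axes as they then stand; what a row does not reach is not made up. A row lasts 1/8 s, in which the tool goes at most 62.5 mm and 10.7 degrees, less where a joint would pass 70% of its speed; a pose out of reach is approached as far as the arm can. A call is refused whole if a number of a shift passes 0.0625 or a number of a turn 0.188, either way. A call with a gripper value outside its range is refused whole. OPENING is the closure in counts, from 0 (fully open) to 255 (shut), set as the call begins (- or left out, the last holds). The fingers move at their own pace and stop on an object; FORCE is the grip in N (left out, the last holds). Time passes only in rows, so rows that do not move let the fingers close. It gives the time, the measured TCP pose, the force and the opening at its end, in the units of the state.
- ctrl.sense(): the state, without advancing time (a new reading comes with each control period).
- vision.capture(name): name is "scene" or "top" or "wrist"; returns a dict with "image" (480x640x3 uint8, red, green, blue), "mtx" (3x3 intrinsics, pixels), "R" (3x3) and "t" (3): a world point X has camera coordinates R X + t; the wrist camera has in their place "hand_eye" (4x4, takes a point from camera to tool coordinates, whose origin is the TCP and whose axes are the tool frame's). Camera axes: x right, y down, z forward; pixel columns grow to the right and rows downward; lengths in mm; the calibration is good to about 2 mm. A picture is of the moment at which its call begins: read the wrist's pose just before it. There is no depth.
- workorder.finish_job(): hands the job in, once; it reports no verdict.
The state is a dict: "time_s": time; "joints": joint angles; "dq": joint speeds; "tau": joint torques, N m; "eef_pos": TCP position; "ee_rot": TCP orientation; "force": force on the tool from outside, world axes, zero at the start; "wrist_torque": the same for the moment, N m; "grip_width": opening from 0.0 (shut) to 1.0 (fully open).
Only numpy, scipy, OpenCV 4.12 (cv2) and the standard library are available. Lean on these libraries where they do the work, as an engineer would, in place of code of your own. Each camera call takes 0.05 s, during which the arm holds its last target.

## Working session

There is one attempt and no reset: what is moved stays moved. The work goes in short steps, Python scripts to look and compute and a shell command to move; the robot and the scene stay as the last step left them, time stands still between calls to the robot, and variables do not carry over. Pictures are saved under pics/ and viewed, and the job is handed in when it is done.

```bash
mkdir -p pics; ls; python3 - <<'E'
from rig import ctrl, vision
import cv2, json, numpy as np
s=ctrl.sense(); print(s)
for n in ["scene","top","wrist"]:
    c=vision.capture(n); cv2.imwrite(f"pics/{n}0.png",c["image"][:,:,::-1])
    np.savez(f"pics/{n}0.npz",**c)
    print(n,{k:np.round(np.array(v),4).tolist() for k,v in c.items() if k!="image"})
E
```

```text
pics
{'time_s': 0.0, 'joints': array([ 9.43583240e-01,  3.13464589e-01,  1.49844524e+00, -3.87762354e-05,
        1.33100397e+00, -2.23410664e-01]), 'dq': array([-0.00295861,  0.00059296,  0.00087206, -0.00121496, -0.00047207,
        0.00016133]), 'tau': array([-1.92008392e-04, -4.12268221e+01, -2.59742671e+01, -1.77320512e-04,
        4.19973512e-03,  2.05705192e-05]), 'eef_pos': array([206.15505747, 482.55585345, 238.72453824]), 'ee_rot': array([ 0.6925633 ,  0.14136354,  0.69292449, -0.14222548]), 'force': array([ 0.30649222,  0.14984768, -0.48539196]), 'wrist_torque': array([-0.0153775 ,  0.02944066,  0.00827821]), 'grip_width': 0.9975279108545013}
scene {'mtx': [[510.9928, 0.0, 323.2336], [0.0, 510.9928, 242.5432], [0.0, 0.0, 1.0]], 'R': [[-0.7875, 0.6163, -0.0011], [0.4565, 0.582, -0.673], [-0.4141, -0.5304, -0.7397]], 't': [383.078, -211.1314, 1329.5179]}
top {'mtx': [[523.0535, 0.0, 314.9946], [0.0, 523.0535, 231.3622], [0.0, 0.0, 1.0]], 'R': [[-0.0223, -0.9995, 0.0229], [-0.9829, 0.0177, -0.1835], [0.183, -0.0266, -0.9828]], 't': [35.7878, 538.7953, 928.1547]}
wrist {'mtx': [[392.3751, 0.0, 317.8219], [0.0, 392.3751, 236.3587], [0.0, 0.0, 1.0]], 'hand_eye': [[0.0005, -0.314, 0.9494, -134.1471], [1.0, 0.0008, -0.0002, -1.2934], [-0.0007, 0.9494, 0.314, -80.3511], [0.0, 0.0, 0.0, 1.0]]}
```

View pics/scene0.png

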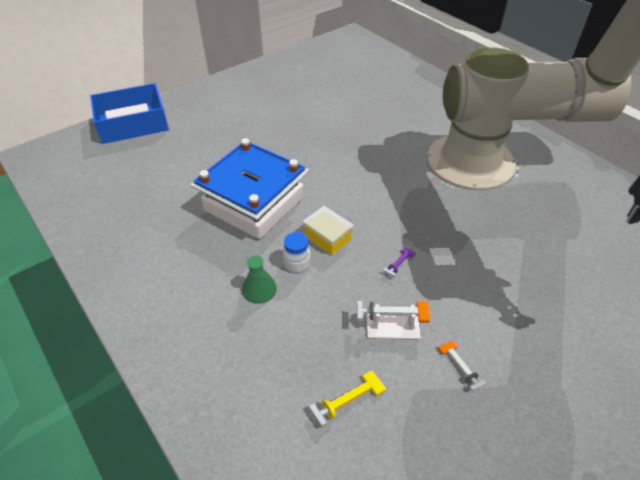

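View pics/top0.png

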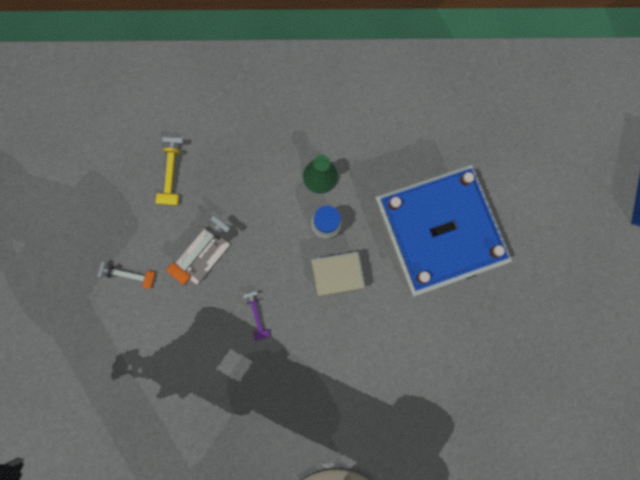

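View pics/wrist0.png

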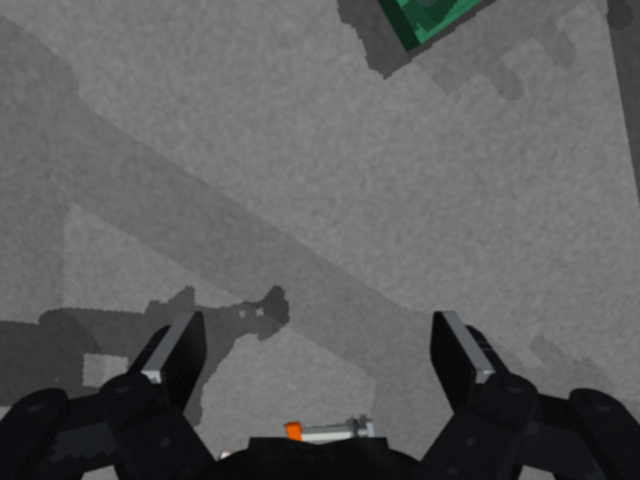

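The overview shows the target post in the white rest at top-view pixels (178,273) for the head and (220,222) for the foot. The slot is at (443,229). I'll measure these with masks and rays.

```bash
cat > h.py <<'E'
import numpy as np, cv2
from scipy.spatial.transform import Rotation as Ro
def ld(n):
    return dict(np.load(f"pics/{n}.npz"))
def ray(c,uv):
    d=np.linalg.inv(c["mtx"])@np.array([uv[0],uv[1],1.0])
    R=c["R"];t=c["t"]; return -R.T@t, R.T@d
def wristcam(c,s):
    q=s["ee_rot"]; Rt=Ro.from_quat([q[1],q[2],q[3],q[0]]).as_matrix()
    H=c["hand_eye"]; Rc=Rt@H[:3,:3]; tc=Rt@H[:3,3]+s["eef_pos"]
    c["R"]=Rc.T; c["t"]=-Rc.T@tc; return c
def onz(c,uv,z):
    o,d=ray(c,uv); return o+d*(z-o[2])/d[2]
def proj(c,X):
    p=c["mtx"]@(c["R"]@np.asarray(X,float)+c["t"]); return p[:2]/p[2]
def tri(cs,uvs):
    A=np.zeros((3,3));b=np.zeros(3)
    for c,uv in zip(cs,uvs):
        o,d=ray(c,uv); d=d/np.linalg.norm(d); P=np.eye(3)-np.outer(d,d); A+=P;b+=P@o
    X=np.linalg.solve(A,b); return X,[np.linalg.norm(proj(c,X)-uv) for c,uv in zip(cs,uvs)]
def blobs(im,lo,hi,amin=20):
    hsv=cv2.cvtColor(im,cv2.COLOR_RGB2HSV); m=cv2.inRange(hsv,np.array(lo),np.array(hi))
    n,l,st,ce=cv2.connectedComponentsWithStats(m)
    return [(ce[i],st[i],l==i) for i in range(1,n) if st[i][4]>=amin]
E
python3 - <<'E'
from h import *
np.set_printoptions(precision=1,suppress=True)
for n in ["top0","scene0"]:
    c=ld(n); im=c["image"]
    print(n)
    for nm,lo,hi,z in [("orange",(4,150,120),(14,255,255),50),("blue",(105,150,80),(125,255,255),95),("green",(60,80,30),(85,255,140),50),("yellow",(20,80,80),(32,255,255),25)]:
        for ce,st,m in blobs(im,lo,hi,60):
            print(nm,ce,st,onz(c,ce,z))
    # slot: dark inside tray
    hsv=cv2.cvtColor(im,cv2.COLOR_RGB2HSV)
    for ce,st,m in blobs(im,(105,150,80),(125,255,255),3000):
        cnt,_=cv2.findContours(m.astype(np.uint8),cv2.RETR_CCOMP,cv2.CHAIN_APPROX_NONE)
        for k in cnt:
            if len(k)>15:
                r=cv2.minAreaRect(k); print(" contour",cv2.contourArea(k),r); bp=cv2.boxPoints(r)
                print([onz(c,p,95) for p in bp])
E
python3 - <<'E'
import cv2
a=cv2.imread('pics/top0.png'); 
x=cv2.resize(a[200:300,140:260],None,fx=5,fy=5,interpolation=cv2.INTER_CUBIC); cv2.imwrite('pics/c1.png',x)
E
```

```text
top0
orange [178.  273.4] [167 263  23  21 238] [465.6 277.4  50. ]
orange [148.5 279.2] [143 271  12  17 135] [456.1 330.5  50. ]
blue [443.6 228.8] [ 382  171  126  118 8319] [ 531.4 -204.4   95. ]
blue [637.  208.2] [633 181   7  44 168] [ 563.3 -561.4   95. ]
blue [326.8 218.6] [315 206  25  26 521] [553.7   4.5  95. ]
green [318.2  23.9] [    0     8   640    33 18303] [965.   9.  50.]
green [319.9 174.6] [304 155  33  38 905] [649.1  13.1  50. ]
yellow [168.6 180. ] [155 147  26  59 740] [650.3 305.9  25. ]
 contour 8481.0 ((444.42315673828125, 227.79144287109375), (98.37786865234375, 97.93338012695312), 69.77513122558594)
[array([589. , -95.3,  95. ]), array([ 650.2, -267.6,   95. ]), array([ 478.3, -315.2,   95. ]), array([ 421.8, -147.5,   95. ])]
 contour 188.0 ((423.0, 276.5), (16.0, 15.0), 0.0)
[array([ 433.8, -147.3,   95. ]), array([ 460.2, -148.8,   95. ]), array([ 459.6, -177.2,   95. ]), array([ 433.2, -175.5,   95. ])]
 contour 243.0 ((443.5500183105469, 228.1500244140625), (10.119287490844727, 28.144268035888672), 71.56505584716797)
[array([ 533.7, -177.6,   95. ])
[... 610 characters left out ...]
0] [662.2 313.   25. ]
 contour 3821.5 ((248.80003356933594, 174.4000244140625), (92.1259994506836, 63.50432586669922), 26.56505012512207)
[array([ 645.4, -263.2,   95. ]), array([ 486.1, -411.2,   95. ]), array([ 420.2, -155.1,   95. ]), array([574.3, -45.1,  95. ])]
 contour 154.5 ((254.0, 201.0), (12.0, 16.0), 0.0)
[array([ 596.2, -116.1,   95. ]), array([ 569.4, -158.4,   95. ]), array([ 548.9, -142.4,   95. ]), array([ 576.4, -100.6,   95. ])]
 contour 95.0 ((250.137939453125, 175.15516662597656), (20.42648696899414, 6.499337196350098), 21.801410675048828)
[array([ 551.1, -223. ,   95. ]), array([ 535.6, -237.7,   95. ]), array([ 516.2, -188.8,   95. ]), array([ 531.7, -174.9,   95. ])]
```

View pics/c1.png

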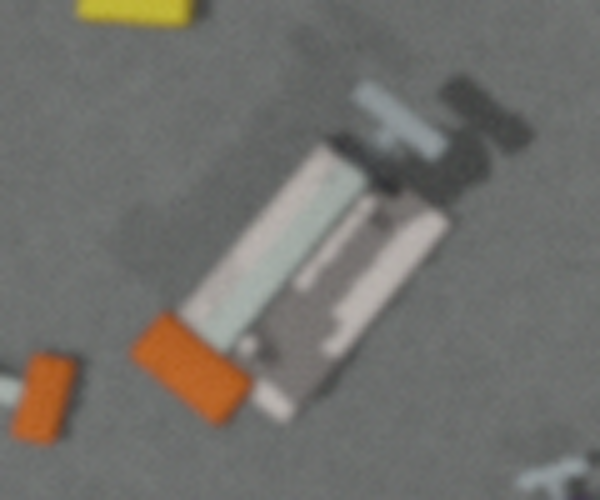

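```bash
python3 - <<'E'
from h import *
np.set_printoptions(precision=2,suppress=True)
c=ld("top0"); s=ld("scene0"); im=c["image"]
hsv=cv2.cvtColor(im,cv2.COLOR_RGB2HSV)
V=[]
for p in [(396,202),(468,178),(498,251),(424,277)]:
    sub=hsv[p[1]-10:p[1]+11,p[0]-10:p[0]+11]; m=(sub[...,1]<90)
    ys,xs=np.nonzero(m); ce=(xs.mean()+p[0]-10,ys.mean()+p[1]-10); V.append(onz(c,ce,112)); print(ce,m.sum(),V[-1])
V=np.array(V); print("mean",V.mean(0), "edges",V[1]-V[0],V[2]-V[1],V[3]-V[2],V[0]-V[3])
d1=(V[1]-V[0])+(V[2]-V[3]); d2=(V[2]-V[1])+(V[3]-V[0])
print(np.degrees(np.arctan2(d1[1],d1[0])),np.degrees(np.arctan2(d2[1],d2[0])))
# post
H=onz(c,(178.2,274.2),56);F=onz(c,(219.6,224.0),55);print("head",H,"foot",F,H-F,np.linalg.norm((H-F)[:2]),np.degrees(np.arctan2(*(H-F)[1::-1])))
u=(H-F)/np.linalg.norm(H-F); print("mid",F+u*66,H-u*52)
# orange min-area
for im_,cc in ((im,c),):
  for ce,st,m in blobs(im,(4,150,90),(14,255,255),60):
    k,_=cv2.findContours(m.astype(np.uint8),cv2.RETR_EXTERNAL,cv2.CHAIN_APPROX_NONE); r=cv2.minAreaRect(k[0]); print(r,[onz(c,p,56)[:2] for p in cv2.boxPoints(r)])
# orientation check
from rig import ctrl
q=ctrl.sense(); j=q["joints"]; w=q["ee_rot"]
T=Ro.from_quat([w[1],w[2],w[3],w[0]]).as_matrix(); print(T)
W=(Ro.from_euler("ZYZYZ",[j[0],j[1]+j[2],j[3],j[4],j[5]])).as_matrix(); print(W.T@T)
E
```

```text
(np.float64(393.72727272727275), np.float64(200.73333333333332)) 165 [ 580.47 -114.22  112.  ]
(np.float64(469.1535087719298), np.float64(175.31140350877192)) 228 [ 625.13 -252.51  112.  ]
(np.float64(500.65727699530515), np.float64(250.2957746478873)) 213 [ 488.21 -297.58  112.  ]
(np.float64(424.37579617834393), np.float64(278.0)) 157 [ 442.44 -160.49  112.  ]
mean [ 534.06 -206.2   112.  ] edges [  44.66 -138.28    0.  ] [-136.92  -45.07    0.  ] [-45.77 137.1    0.  ] [138.03  46.26   0.  ]
-71.82177801202378 -161.62416530435797
head [463.49 275.49  56.  ] foot [555.45 201.75  55.  ] [-91.96  73.74   1.  ] 117.87852112098942 141.274728285534
mid [503.96 243.03  55.56] [504.05 242.96  55.56]
((177.97560119628906, 273.2804870605469), (22.48902130126953, 10.77599048614502), 38.65980529785156) [array([470.75, 298.03]), array([485.92, 286.28]), array([459.6 , 253.87]), array([444.57, 265.67])]
((148.5576934814453, 279.2884826660156), (8.244343757629395, 16.751806259155273), 15.255118370056152) [array([442.88, 339.28]), array([472.05, 332.44]), array([467.81, 317.95]), array([438.67, 324.87])]
[[-0.    0.39  0.92]
 [-0.    0.92 -0.39]
 [-1.   -0.   -0.  ]]Traceback (most recent call last):
  File "<stdin>", line 23, in <module>
  File "scipy/spatial/transform/_rotation.pyx", line 1413, in scipy.spatial.transform._rotation.Rotation.from_euler
ValueError: Expected axis specification to be a non-empty string of upto 3 characters, got ZYZYZ
```

```bash
cat >> h.py <<'E'
def rz(a): return Ro.from_euler("Z",a).as_matrix()
def ry(a): return Ro.from_euler("Y",a).as_matrix()
def fkR(j): return rz(j[0])@ry(j[1]+j[2])@rz(j[3])@ry(j[4])@rz(j[5])
def wrist(T,j1,ps,C):
    M=(rz(j1)@ry(ps)).T@T@C.T
    j5=np.arccos(np.clip(M[2,2],-1,1)); return np.arctan2(M[1,2],M[0,2]),j5,np.arctan2(M[2,1],-M[2,0])
E
python3 - <<'E'
from h import *
from rig import ctrl
np.set_printoptions(precision=3,suppress=True)
q=ctrl.sense(); j=q["joints"]; w=q["ee_rot"]
T=Ro.from_quat([w[1],w[2],w[3],w[0]]).as_matrix()
C=fkR(j).T@T; print(C)
C=np.round(C)
def tool(yaw,tilt,up,flip):
    # post axis p, perp d
    h=np.array([np.cos(yaw),np.sin(yaw),0]);z=np.array([0,0,1.])
    if up: p=z; d=h
    else: p=-h; d=-z
    x=np.cos(tilt)*d-np.sin(tilt)*p; zz=(np.cos(tilt)*p+np.sin(tilt)*d)
    if not up or up: pass
    if flip: zz=-zz
    return np.stack([x,np.cross(zz,x),zz],1)
for flip in (0,1):
  for tilt in (20,35,45):
    for ps in (1.6,1.9):
      a=wrist(tool(np.radians(-38.8),np.radians(tilt),0,flip),np.radians(25.7),ps,C)
      b=wrist(tool(np.radians(18.3),np.radians(tilt),1,flip),np.radians(-25),ps,C)
      print(flip,tilt,ps,np.array(a),np.array(b))
E
```

```text
[[-0. -1. -0.]
 [ 0.  0. -1.]
 [ 1. -0.  0.]]
0 20 1.6 [-0.319  1.395  2.729] [ 1.108  0.804 -2.829]
0 20 1.9 [-0.352  1.112  2.833] [1.413 0.711 3.037]
0 35 1.6 [-0.568  1.297  2.785] [ 0.791  0.911 -2.621]
0 35 1.9 [-0.64   1.049  2.97 ] [ 1.014  0.723 -2.944]
0 45 1.6 [-0.741  1.24   2.837] [ 0.611  1.006 -2.517]
0 45 1.9 [-0.841  1.028  3.072] [ 0.767  0.773 -2.763]
1 20 1.6 [-0.319  1.395 -0.412] [1.108 0.804 0.312]
1 20 1.9 [-0.352  1.112 -0.309] [ 1.413  0.711 -0.105]
1 35 1.6 [-0.568  1.297 -0.356] [0.791 0.911 0.521]
1 35 1.9 [-0.64   1.049 -0.172] [1.014 0.723 0.198]
1 45 1.6 [-0.741  1.24  -0.305] [0.611 1.006 0.624]
1 45 1.9 [-0.841  1.028 -0.07 ] [0.767 0.773 0.379]
```

```bash
cat >> h.py <<'E'
from scipy.linalg import logm,expm
def tool(yaw,tilt,up):
    yaw,tilt=np.radians([yaw,tilt])
    h=np.array([np.cos(yaw),np.sin(yaw),0]);z=np.array([0,0,1.])
    p,d=(z,h) if up else (-h,-z)
    x=np.cos(tilt)*d-np.sin(tilt)*p; zz=-(np.cos(tilt)*p+np.sin(tilt)*d)
    return np.stack([x,np.cross(zz,x),zz],1)
def cur():
    from rig import ctrl
    s=ctrl.sense(); w=s["ee_rot"]
    return Ro.from_quat([w[1],w[2],w[3],w[0]]).as_matrix(),np.array(s["eef_pos"]),s
def rows(T1,p1,n,start=None):
    T0,p0=start if start else cur()[:2]
    A=np.eye(4);A[:3,:3]=T0.T@T1;A[:3,3]=T0.T@(np.asarray(p1)-p0)/1000
    r=expm(np.real(logm(A))/n); v=[round(float(x),4) for x in np.r_[r[:3,3],Ro.from_matrix(r[:3,:3]).as_rotvec()]]
    print(n,"x",v)
    B=np.eye(4);B[:3,:3]=T0;B[:3,3]=p0/1000; out=[]
    for i in range(n): B=B@r; out.append(B[:3,3]*1000)
    print("path z",np.round([o[2] for o in out]).astype(int),"end",np.round(out[-1],1)); return out
E
python3 - <<'E'
from h import *
T=tool(-38.8,35,0); G=np.array([504,243,50])+8*np.array([-.779,.627,0])
rows(T,G-100*T[:,0],9)
E
```

```text
9 x [0.0212, -0.005, 0.0309, 0.0295, -0.0675, -0.0092]
path z [218 199 182 167 155 146 139 134 132] end [453.1 284.  131.9]
```

```bash
python3 -m jog '[[[0.0212,-0.005,0.0309,0.0295,-0.0675,-0.0092],[0.0212,-0.005,0.0309,0.0295,-0.0675,-0.0092],[0.0212,-0.005,0.0309,0.0295,-0.0675,-0.0092],[0.0212,-0.005,0.0309,0.0295,-0.0675,-0.0092],[0.0212,-0.005,0.0309,0.0295,-0.0675,-0.0092],[0.0212,-0.005,0.0309,0.0295,-0.0675,-0.0092],[0.0212,-0.005,0.0309,0.0295,-0.0675,-0.0092],[0.0212,-0.005,0.0309,0.0295,-0.0675,-0.0092],[0.0212,-0.005,0.0309,0.0295,-0.0675,-0.0092],[0,0,0,0,0,0],[0,0,0,0,0,0]]]' 0 40
python3 - <<'E'
from h import *
from rig import vision
T,p,s=cur()
print(T,p,s["joints"],s["time_s"])
c=vision.capture("wrist"); c=wristcam(c,s); cv2.imwrite("pics/w1.png",c["image"][:,:,::-1]); np.savez("pics/w1.npz",**c)
E
```

```text
time_s: 1.52
eef_pos: [453.0, 284.8, 132.4]
ee_rot: [0.837, 0.154, 0.436, -0.294]
force: [0.4, 0.3, 0.2]
grip_width: 1.002
[[ 0.4471693   0.62664132  0.63824782]
 [-0.35853199  0.77930718 -0.51394078]
 [-0.81944764  0.00098628  0.57315321]] [453.02847074 284.80231128 132.44403694] [ 0.59711699  0.45051543  1.73567535 -0.76388324  0.91423528  0.17235796] 1.525
```

View pics/w1.png

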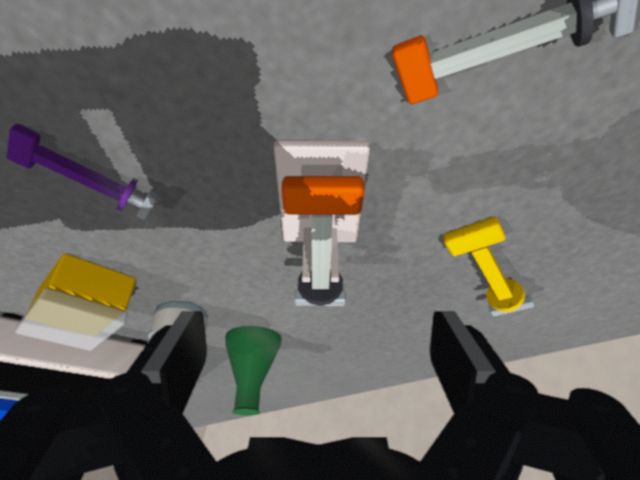

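```bash
python3 - <<'E'
from h import *
np.set_printoptions(precision=1,suppress=True)
c=ld("w1"); u=np.array([-.779,.627,0]); y=np.array([.627,.779,0]); m=np.array([504,243,50.])
for ce,st,mk in blobs(c["image"],(2,150,60),(14,255,255),100):
    k,_=cv2.findContours(mk.astype(np.uint8),cv2.RETR_EXTERNAL,cv2.CHAIN_APPROX_NONE)
    print(ce,st,cv2.minAreaRect(k[0]))
z=np.array([0,0,1])
for nm,a,b,d in [("headend top L",63,-22,6),("headend top R",63,22,6),("headend bot L",63,-22,-6),("bot R",63,22,-6),("headtop back L",41,-22,6),("back R",41,22,6),("collar fr",-41,0,0),("foot L",-71,-20,5),("foot R",-71,20,5),("shaft -",-20,-6,6),("shaft+",-20,6,6)]:
    print(nm,proj(c,m+a*u+b*y+d*z))
for a,b in [(-50,-30),(-50,30),(50,-30),(50,30)]:
    print("base",proj(c,np.array([504,243,8])+a*u+b*y))
im=cv2.resize(c["image"][130:320,260:390],None,fx=4,fy=4)[:,:,::-1]; cv2.imwrite("pics/w1c.png",im)
E
```

```text
[414.8  69.5] [ 392   36   46   68 2088] ((415.7000427246094, 69.59999084472656), (62.2968635559082, 36.366188049316406), 71.56505584716797)
[322.4 194.6] [ 282  176   82   39 3002] ((322.5, 195.0), (38.0, 81.0), 90.0)
headend top L [275.5 187. ]
headend top R [361.7 187. ]
headend bot L [277.  170.5]
bot R [360.2 170.6]
headtop back L [278.9 214.7]
back R [358.1 214.7]
collar fr [318.2 280.3]
foot L [292.7 305.3]
foot R [343.6 305.3]
shaft - [309.5 272.3]
shaft+ [327.1 272.3]
base [281.3 241.1]
base [355.  241.2]
base [269.3 144.7]
base [367.6 144.8]
```

View pics/w1c.png

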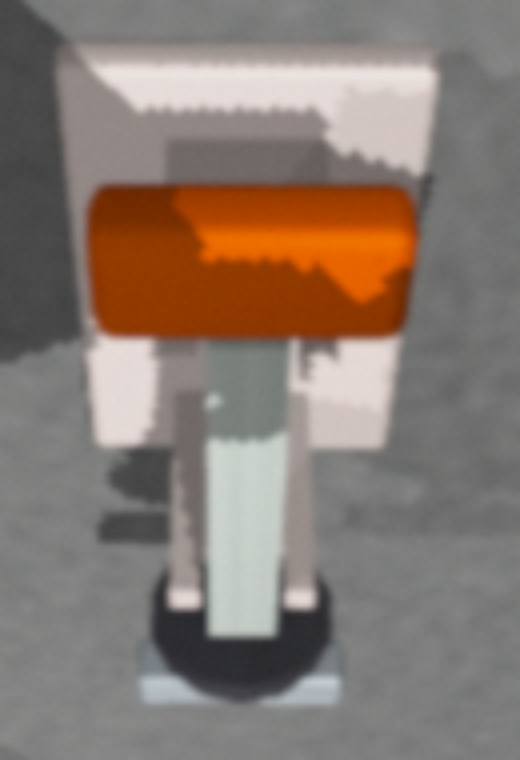

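```bash
python3 - <<'E'
from h import *
T=tool(-38.8,35,0); m=np.array([505.1,244.3,50]);G=m+8*np.array([-.779,.627,0])
rows(T,G+11*T[:,0],4)
E
```

```text
4 x [0.028, 0.0002, 0.0001, -0.0001, -0.0001, -0.0003]
path z [110  87  64  41] end [503.8 245.4  41. ]
```

```bash
python3 -m jog '[[[0.028,0.0002,0.0001,0,0,0],[0.028,0.0002,0.0001,0,0,0],[0.028,0.0002,0,0,0,0],[0.028,0.0002,0,0,0,0],[0,0,0,0,0,0]]]' 0 50
python3 -m jog '[[[0,0,0,0,0,0],[0,0,0,0,0,0],[0,0,0,0,0,0],[0,0,0,0,0,0],[0,0,0,0,0,0],[0,0,0,0,0,0],[0,0,0,0,0,0],[0,0,0,0,0,0]]]' 255 50
python3 - <<'E'
from h import *
from rig import vision
T,p,s=cur()
print(T,p,s["joints"],s["time_s"],s["force"],s["grip_width"])
c=vision.capture("wrist"); c=wristcam(c,s); cv2.imwrite("pics/w2.png",c["image"][:,:,::-1]); np.savez("pics/w2.npz",**c)
E
```

```text
time_s: 2.2
eef_pos: [503.6, 244.5, 39.8]
ee_rot: [0.836, 0.153, 0.436, -0.295]
force: [-0.3, -0.3, 0.9]
grip_width: 1.001
time_s: 3.2
eef_pos: [504.2, 244.9, 41.2]
ee_rot: [0.837, 0.154, 0.435, -0.294]
force: [-4.4, 2.0, 6.0]
grip_width: 0.131
[[ 0.44815303  0.62670969  0.63749026]
 [-0.35893338  0.77925153 -0.51374496]
 [-0.8187342   0.00141982  0.57417096]] [504.15535084 244.91895788  41.20982224] [ 0.47611138  0.62251342  1.75581265 -0.92276262  0.71784241  0.28665899] 3.2 [-4.35204786  2.0108289   6.03988553] 0.1307067046946128
```

View pics/w2.png

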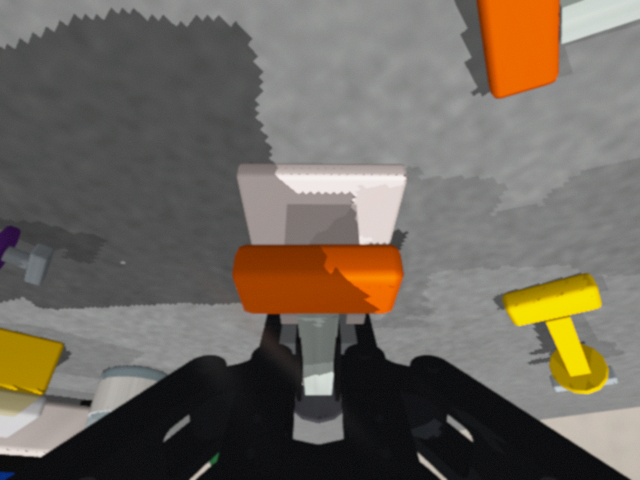

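```bash
python3 -m jog '[[[-0.0082,0,0.0057,0,0,0],[-0.0164,0,0.0115,0,0,0],[-0.033,0,0.023,0,0,0],[-0.041,0,0.0287,0,0,0],[-0.041,0,0.0287,0,0,0],[0,0,0,0,0,0]]]'
python3 - <<'E'
from h import *
from rig import vision
T,p,s=cur()
print(p,s["joints"],s["time_s"],s["force"],s["grip_width"])
S=np.array([533.5,-205.5,95]); T1=tool(18.3,35,1); P=S+[0,0,47+8+80]+11*T1[:,0]
rows(T1,P,12); 
print(np.degrees(np.linalg.norm(Ro.from_matrix(T.T@T1).as_rotvec())))
B=Ro.from_matrix(T.T@T1).as_rotvec()
for i in range(0,13,3):
    R=T@Ro.from_rotvec(B*i/12).as_matrix(); 
    C=np.array([[0,-1,0],[0,0,-1],[1,0,0]])
    # post z in tool frame
    pz=T1.T@np.array([0,0,1]); print(i,"post z",R@pz,"tool x",R[:,0])
c=vision.capture("wrist"); c=wristcam(c,s); cv2.imwrite("pics/w3.png",c["image"][:,:,::-1]); np.savez("pics/w3.npz",**c)
E
```

```text
time_s: 4.0
eef_pos: [504.8, 245.1, 215.3]
ee_rot: [0.838, 0.156, 0.433, -0.294]
force: [0.1, 0.2, -2.5]
grip_width: 0.13
[504.80257746 245.09776592 215.30441149] [ 0.47579168  0.35703823  1.62623993 -0.67642334  0.9925887  -0.08261079] 4.0 [ 0.11968672  0.18207589 -2.51537138] 0.1298045906615652
12 x [-0.0034, 0.0064, 0.0478, 0.1877, 0.073, 0.0324]
path z [246 273 297 316 328 334 333 324 308 286 257 224] end [ 542.1 -202.7  223.7]
140.26815422799336
0 post z [-0.7790146   0.62699833 -0.00305794] tool x [ 0.45248152 -0.35659777 -0.81737293]
3 post z [-0.48889491  0.82470799  0.28432111] tool x [ 0.4211365  -0.13671875 -0.89663372]
6 post z [-0.198405    0.75443155  0.62567443] tool x [ 0.48459655  0.08886119 -0.87021255]
9 post z [-0.01300409  0.44168211  0.89707737] tool x [ 0.61982318  0.23824768 -0.74770132]
12 post z [ 5.59189295e-17 -8.43387779e-17  1.00000000e+00] tool x [ 0.77772382  0.25720756 -0.57357644]
```

View pics/w3.png

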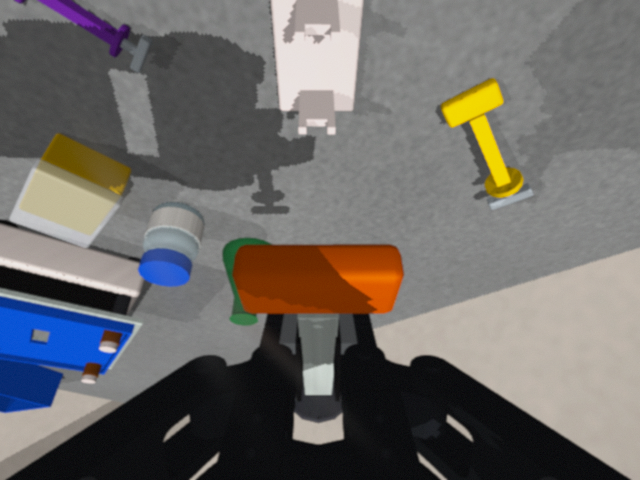

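```bash
python3 - <<'E'
from h import *
S=np.array([533.5,-205.5,95]); T1=tool(18.3,35,1); P=S+[0,0,47+8+80]+11*T1[:,0]
rows(T1,P,18)
E
```

```text
18 x [-0.0028, 0.0054, 0.0317, 0.1252, 0.0488, 0.0219]
path z [233 253 271 287 302 314 323 329 333 333 330 323 313 301 285 267 246 224] end [ 542.1 -202.7  223.7]
```

```bash
python3 -m jog '[[[-0.0028,0.0054,0.0317,0.1252,0.0488,0.0219],[-0.0028,0.0054,0.0317,0.1252,0.0488,0.0219],[-0.0028,0.0054,0.0317,0.1252,0.0488,0.0219],[-0.0028,0.0054,0.0317,0.1252,0.0488,0.0219],[-0.0028,0.0054,0.0317,0.1252,0.0488,0.0219],[-0.0028,0.0054,0.0317,0.1252,0.0488,0.0219],[-0.0028,0.0054,0.0317,0.1252,0.0488,0.0219],[-0.0028,0.0054,0.0317,0.1252,0.0488,0.0219],[-0.0028,0.0054,0.0317,0.1252,0.0488,0.0219]]]'
python3 - <<'E'
from h import *
T,p,s=cur()
print(p,s["joints"],s["time_s"],s["force"],s["grip_width"])
S=np.array([533.5,-205.5,95]); T1=tool(18.3,35,1); P=S+[0,0,47+8+80]+11*T1[:,0]
rows(T1,P,9)
E
```

```text
time_s: 5.18
eef_pos: [627.0, 31.4, 329.5]
ee_rot: [0.538, 0.67, 0.359, -0.363]
force: [0.7, -0.1, -0.7]
grip_width: 0.129
[627.0464935   31.39946164 329.51288227] [-0.21266593  0.24021575  1.43978628  0.22672534  0.99877585 -0.14963837] 5.175 [ 0.72989201 -0.13811785 -0.71360784] 0.12887985350911343
9 x [-0.003, 0.0055, 0.0313, 0.1246, 0.0491, 0.0222]
path z [330 327 321 311 299 284 266 246 224] end [ 542.1 -202.7  223.7]
```

```bash
python3 -m jog '[[[-0.003,0.0055,0.0313,0.1246,0.0491,0.0222],[-0.003,0.0055,0.0313,0.1246,0.0491,0.0222],[-0.003,0.0055,0.0313,0.1246,0.0491,0.0222],[-0.003,0.0055,0.0313,0.1246,0.0491,0.0222],[-0.003,0.0055,0.0313,0.1246,0.0491,0.0222],[-0.003,0.0055,0.0313,0.1246,0.0491,0.0222],[-0.003,0.0055,0.0313,0.1246,0.0491,0.0222],[-0.003,0.0055,0.0313,0.1246,0.0491,0.0222],[-0.003,0.0055,0.0313,0.1246,0.0491,0.0222],[0,0,0,0,0,0],[0,0,0,0,0,0]]]'
python3 - <<'E'
from h import *
from rig import vision
T,p,s=cur()
print(p,s["joints"],s["time_s"],s["force"],s["grip_width"],T)
for n in ("scene","top","wrist"):
    c=vision.capture(n)
    if n=="wrist": c=wristcam(c,s)
    cv2.imwrite(f"pics/{n}4.png",c["image"][:,:,::-1]); np.savez(f"pics/{n}4.npz",**c)
def cr(n,x,y,w,h,f=4): 
    a=cv2.imread(f"pics/{n}.png")[y:y+h,x:x+w]; cv2.imwrite(f"pics/{n}c.png",cv2.resize(a,None,fx=f,fy=f,interpolation=cv2.INTER_CUBIC))
cr("scene4",180,80,150,150); cr("top4",370,150,150,150)
E
```

```text
time_s: 6.55
eef_pos: [543.5, -201.5, 226.0]
ee_rot: [0.051, 0.941, 0.153, -0.296]
force: [1.0, -0.3, -1.2]
grip_width: 0.13
[ 543.4633347  -201.52124718  225.96809937] [-0.91456994  0.27243949  1.89739837  1.17772998  0.99279355 -0.37991302] 6.55 [ 1.00114403 -0.34593499 -1.19054305] 0.12957718802201434 [[ 0.77792846  0.31783931 -0.54203827]
 [ 0.25786201 -0.94813228 -0.18588267]
 [-0.5730048   0.00483234 -0.81953776]]
```

View pics/scene4c.png

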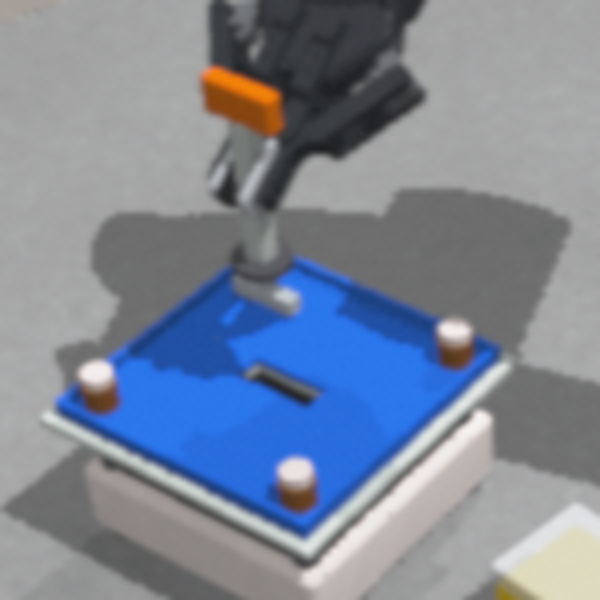

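View pics/top4c.png

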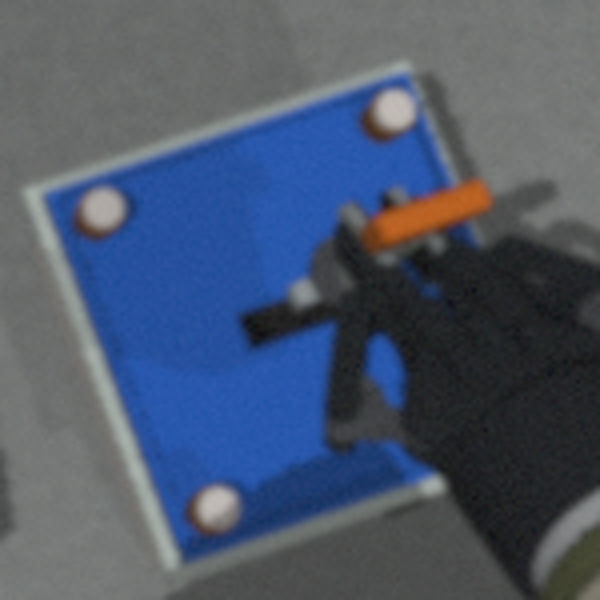

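View pics/wrist4.png

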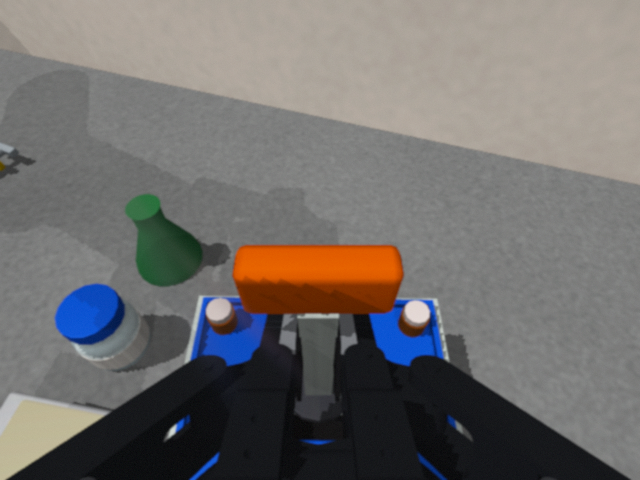

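```bash
cat > hd.py <<'E'
from h import *
np.set_printoptions(precision=1,suppress=True)
def head(k):
    cs=[ld("top"+k),ld("scene"+k)];uv=[]
    for c in cs:
        b=[x for x in blobs(c["image"],(4,150,90),(16,255,255),30)]
        for ce,st,m in b:
            kk,_=cv2.findContours(m.astype(np.uint8),cv2.RETR_EXTERNAL,cv2.CHAIN_APPROX_NONE); print(ce,st,cv2.minAreaRect(kk[0]))
E
python3 - <<'E'
from hd import *
head("4")
T,p,s=cur()
S=np.array([533.5,-205.5,95])
G=p-11*T[:,0]; pz=-(T@np.array([0-np.sin(np.radians(35)),0,np.cos(np.radians(35))])); print("G",G)
T1=tool(18.3,35,1); a=T1.T@np.array([0,0,1.]); pz=T@a; py=T[:,1]; px=np.cross(py,pz)
print("postz",pz,py)
mid=G-8*pz
for n in ("top4","scene4"):
    c=ld(n)
    pts=[mid+pz*(52+d3)+px*d1+py*d2 for d1 in(-6,6) for d2 in (-22,22) for d3 in (-11,11)]
    print(n,"head pred corners",np.array([proj(c,x) for x in pts]).round(1).tolist())
    print(" collar",proj(c,mid-44*pz),"foot ends",proj(c,mid-66*pz-20*py),proj(c,mid-66*pz+20*py))
E
```

```text
[476.2 203.5] [461 195  32  18 245] ((476.058837890625, 203.26473999023438), (8.475676536560059, 32.22102737426758), 70.34617614746094)
[148.6 279.2] [143 271  12  17 136] ((148.5576934814453, 279.2884826660156), (8.244343757629395, 16.751806259155273), 15.255118370056152)
[240.8 104.5] [231  97  20  17 226] ((240.61705017089844, 104.246337890625), (22.69898796081543, 11.384414672851562), 24.775142669677734)
[447.  346.8] [439 341  18  13 129] ((447.39727783203125, 346.77398681640625), (8.524340629577637, 17.131441116333008), 65.55604553222656)
G [ 535.2 -204.1  232.9]
postz [-0.  0.  1.] [ 0.3 -0.9  0. ]
top4 head pred corners [[458.4, 205.7], [462.9, 202.2], [485.8, 195.9], [491.0, 192.2], [461.6, 213.2], [466.1, 209.9], [489.0, 203.4], [494.3, 199.8]]
 collar [457.3 216.5] foot ends [442.5 223.2] [464.5 215.3]
scene4 head pred corners [[247.6, 114.9], [246.4, 105.2], [230.5, 107.9], [229.0, 98.2], [251.4, 112.0], [250.3, 102.3], [234.4, 105.1], [233.0, 95.5]]
 collar [245.5 144.6] foot ends [253.9 156.2] [239.4 149.7]
```

```bash
python3 -m jog '[[[0.0093,0.0003,0.0139,0,0,0],[0.0093,0.0003,0.0139,0,0,0],[0.0093,0.0003,0.0139,0,0,0],[0,0,0,0,0,0],[0,0,0,0,0,0]]]'
python3 - <<'E'
from h import *
from rig import vision
T,p,s=cur()
print(p,p-11*T[:,0],s["time_s"],s["force"])
for n in ("scene","top"):
    c=vision.capture(n)
    cv2.imwrite(f"pics/{n}5.png",c["image"][:,:,::-1]); np.savez(f"pics/{n}5.npz",**c)
def cr(n,x,y,w,h,f=6): 
    a=cv2.imread(f"pics/{n}.png")[y:y+h,x:x+w]; return cv2.resize(a,None,fx=f,fy=f,interpolation=cv2.INTER_CUBIC)
cv2.imwrite("pics/b5.png",np.hstack([cr("scene5",215,120,66,80),cr("top5",415,185,66,80)]))
E
```

```text
time_s: 7.32
eef_pos: [543.1, -203.1, 176.8]
ee_rot: [0.051, 0.942, 0.153, -0.295]
force: [-0.3, 0.0, -1.6]
grip_width: 0.133
[ 543.05000541 -203.07405903  176.75281002] [ 534.48162367 -205.90391375  183.04365706] 7.325 [-0.30451139  0.01595392 -1.62397043]
```

View pics/b5.png

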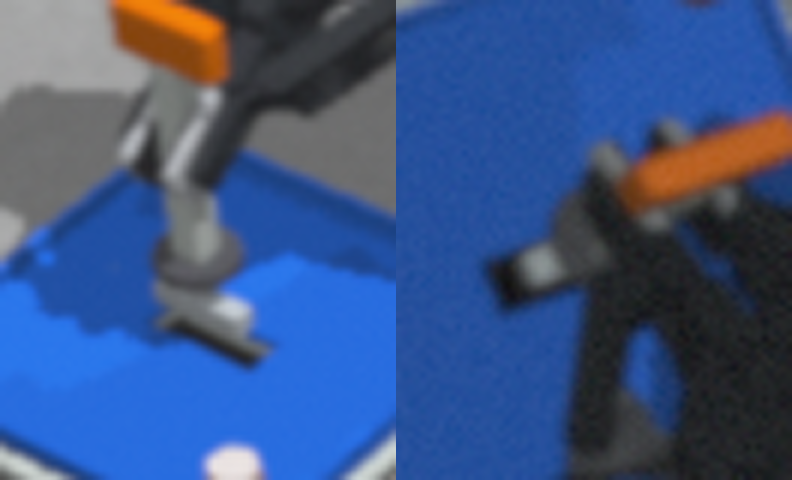

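```bash
python3 -m jog '[[[0.0029,0,0.0041,0,0,0],[0.0029,0,0.0041,0,0,0],[0.0029,0,0.0041,0,0,0],[0.0029,0,0.0041,0,0,0],[0,0,0,0,0,0]]]'
python3 - <<'E'
from h import *
T,p,s=cur()
print(p-11*T[:,0],s["force"],s["wrist_torque"])
E
```

```text
time_s: 8.05
eef_pos: [542.7, -203.0, 155.3]
ee_rot: [0.05, 0.942, 0.153, -0.296]
force: [-0.2, -0.5, -0.7]
grip_width: 0.129
[ 534.14715344 -205.87367634  161.56745535] [-0.2371299  -0.46652474 -0.71968707] [-0.19477301  0.56362117  0.04292298]
```

```bash
python3 -m jog '[[[0.0023,0,0.0033,0,0,0],[0.0023,0,0.0033,0,0,0],[0.0006,0,0.0008,0,0,0],[0,0,0,0,0,0]]]'
python3 - <<'E'
from h import *
from rig import vision
T,p,s=cur()
print(p-11*T[:,0],s["force"],s["wrist_torque"])
for n in ("scene","top"):
    c=vision.capture(n)
    cv2.imwrite(f"pics/{n}6.png",c["image"][:,:,::-1]); np.savez(f"pics/{n}6.npz",**c)
def cr(n,x,y,w,h,f=6): 
    a=cv2.imread(f"pics/{n}.png")[y:y+h,x:x+w]; return cv2.resize(a,None,fx=f,fy=f,interpolation=cv2.INTER_CUBIC)
cv2.imwrite("pics/b6.png",np.hstack([cr("scene6",215,120,66,80),cr("top6",415,185,66,80)]))
E
```

```text
time_s: 8.55
eef_pos: [542.8, -203.2, 146.7]
ee_rot: [0.05, 0.942, 0.152, -0.296]
force: [-0.9, 1.8, -2.0]
grip_width: 0.128
[ 534.27050383 -205.99951048  152.94816032] [-0.90864929  1.81975057 -2.00389061] [-0.17624812  0.5267136  -0.05344562]
```

View pics/b6.png

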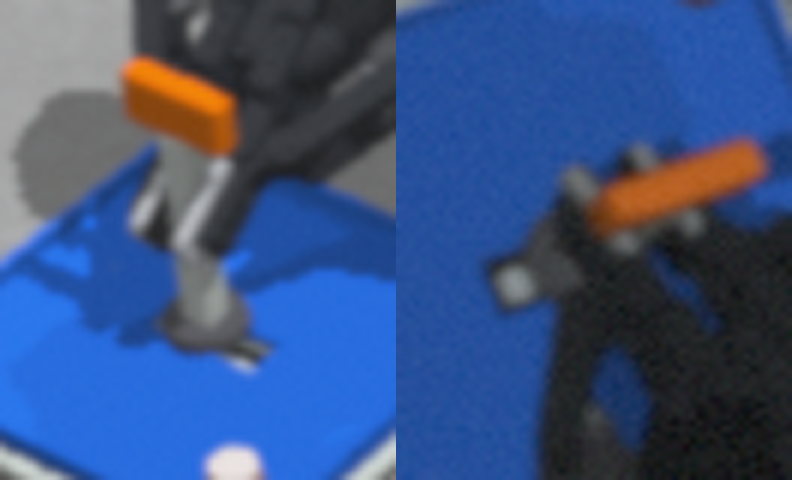

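```bash
python3 -m jog '[[[0.0012,0,0.0017,0,0,0],[0,0,0,0,0,0]]]'; python3 -m jog '[[[0.0009,0,0.0013,0,0,0],[0,0,0,0,0,0]]]'
python3 - <<'E'
from h import *
T,p,s=cur()
print(p-11*T[:,0],s["force"],s["wrist_torque"])
E
```

```text
time_s: 8.9
eef_pos: [543.1, -203.3, 145.0]
ee_rot: [0.05, 0.942, 0.152, -0.295]
force: [0.3, 0.3, 2.6]
grip_width: 0.13
time_s: 9.15
eef_pos: [543.4, -203.4, 144.9]
ee_rot: [0.051, 0.942, 0.153, -0.294]
force: [-8.2, -0.0, 14.5]
grip_width: 0.129
[ 534.77640146 -206.23827525  151.18693674] [-8.17847574e+00 -1.05378671e-03  1.44855804e+01] [ 0.69947679 -0.43309169  0.37648778]
```

```bash
python3 -m jog '[[[-0.0007,0,-0.001,0,0,0],[0,0,0,0,0,0]]]'; python3 -m jog '[[[0,0,0,0,0,0],[0,0,0,0,0,0],[0,0,0,0,0,0],[0,0,0,0,0,0]]]' 0
python3 - <<'E'
from h import *
from rig import vision
T,p,s=cur()
print(p-11*T[:,0],s["force"],s["grip_width"])
for n in ("scene","top"):
    c=vision.capture(n)
    cv2.imwrite(f"pics/{n}7.png",c["image"][:,:,::-1]); np.savez(f"pics/{n}7.npz",**c)
def cr(n,x,y,w,h,f=6): 
    a=cv2.imread(f"pics/{n}.png")[y:y+h,x:x+w]; return cv2.resize(a,None,fx=f,fy=f,interpolation=cv2.INTER_CUBIC)
cv2.imwrite("pics/b7.png",np.hstack([cr("scene7",215,120,66,80),cr("top7",415,185,66,80)]))
E
```

```text
time_s: 9.4
eef_pos: [543.1, -203.3, 145.0]
ee_rot: [0.05, 0.942, 0.152, -0.295]
force: [-0.9, 0.2, 7.5]
grip_width: 0.131
time_s: 9.9
eef_pos: [542.8, -203.1, 144.1]
ee_rot: [0.05, 0.942, 0.152, -0.296]
force: [-1.3, -1.1, -0.6]
grip_width: 0.962
[ 534.24740077 -205.97751459  150.42342039] [-1.30254144 -1.09205386 -0.58640164] 0.9618357920181877
```

View pics/b7.png

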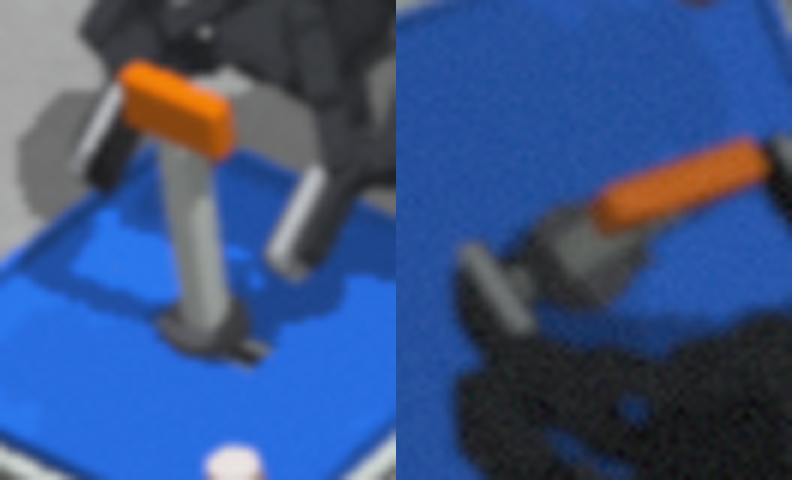

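```bash
python3 -m jog '[[[-0.02,0,0,0,0,0],[-0.04,0,0,0,0,0],[-0.04,0,0,0,0,0],[-0.0287,0,-0.041,0,0,0],[-0.0287,0,-0.041,0,0,0],[0,0,0,0,0,0]]]' 0
python3 - <<'E'
from h import *
from rig import vision
T,p,s=cur()
print(p,s["force"],s["grip_width"],s["time_s"],s["joints"])
a=np.radians(18.3);y=np.array([np.cos(a),np.sin(a),0]);x=np.array([0,0,-1.]);T2=np.stack([x,y,np.cross(x,y)],1)
rows(T2,[534,-205.8,290],12)
for n in ("scene","top"):
    c=vision.capture(n)
    cv2.imwrite(f"pics/{n}8.png",c["image"][:,:,::-1]); np.savez(f"pics/{n}8.npz",**c)
def cr(n,x,y,w,h,f=6): 
    a=cv2.imread(f"pics/{n}.png")[y:y+h,x:x+w]; return cv2.resize(a,None,fx=f,fy=f,interpolation=cv2.INTER_CUBIC)
cv2.imwrite("pics/b8.png",np.hstack([cr("scene8",215,120,66,80),cr("top8",415,185,66,80)]))
from hd import *
head("8")
E
```

```text
time_s: 10.75
eef_pos: [465.0, -229.2, 304.7]
ee_rot: [0.053, 0.942, 0.151, -0.295]
force: [0.2, -0.5, -0.8]
grip_width: 1.002
[ 465.03104461 -229.16796116  304.74070801] [ 0.16416469 -0.47689518 -0.84476906] 1.0017864606139462 10.75 [-1.11646152  0.07300637  1.90431784  1.03776229  1.23337196 -0.28341097]
12 x [0.0042, 0.0039, -0.0036, -0.1191, -0.0619, -0.0631]
path z [305 306 306 306 306 305 304 302 300 297 294 290] end [ 534.  -205.8  290. ]
[461.1 215.9] [448 209  27  14 162] ((461.1034851074219, 215.7586212158203), (6.313641548156738, 27.482912063598633), 68.19859313964844)
[148.6 279.3] [143 271  12  17 138] ((148.60000610351562, 279.3000183105469), (8.332049369812012, 16.751806259155273), 15.255120277404785)
[243.9 137.7] [235 131  18  15 175] ((243.63792419433594, 137.65516662597656), (20.24079132080078, 9.656157493591309), 21.801410675048828)
[447.  346.8] [439 341  18  13 129] ((447.39727783203125, 346.77398681640625), (8.524340629577637, 17.131441116333008), 65.55604553222656)
```

View pics/b8.png

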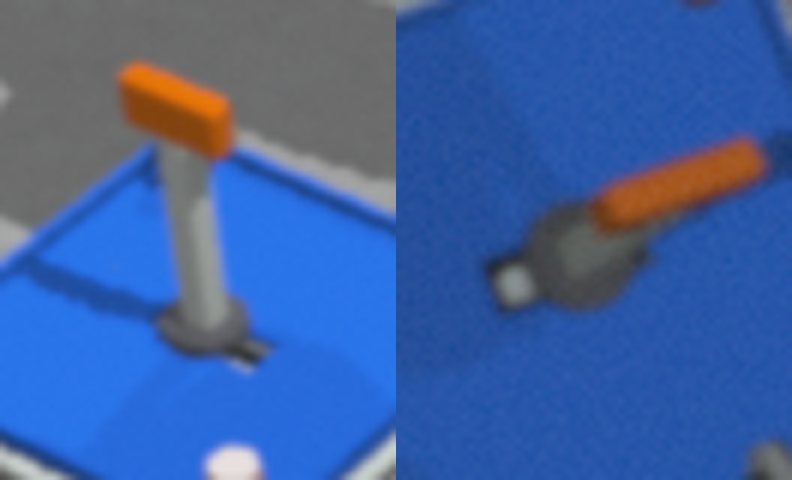

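```bash
python3 -m jog '[[[0.0042,0.0039,-0.0036,-0.1191,-0.0619,-0.0631],[0.0042,0.0039,-0.0036,-0.1191,-0.0619,-0.0631],[0.0042,0.0039,-0.0036,-0.1191,-0.0619,-0.0631],[0.0042,0.0039,-0.0036,-0.1191,-0.0619,-0.0631],[0.0042,0.0039,-0.0036,-0.1191,-0.0619,-0.0631],[0.0042,0.0039,-0.0036,-0.1191,-0.0619,-0.0631],[0.0042,0.0039,-0.0036,-0.1191,-0.0619,-0.0631],[0.0042,0.0039,-0.0036,-0.1191,-0.0619,-0.0631],[0.0042,0.0039,-0.0036,-0.1191,-0.0619,-0.0631],[0.0042,0.0039,-0.0036,-0.1191,-0.0619,-0.0631],[0.0042,0.0039,-0.0036,-0.1191,-0.0619,-0.0631],[0.0042,0.0039,-0.0036,-0.1191,-0.0619,-0.0631]]]' 
python3 -m jog '[[[0,0,0,0,0,0]]]'
python3 - <<'E'
from hd import *
from rig import vision
T,p,s=cur()
print(p,s["force"],s["time_s"],s["joints"]); print(T)
c=wristcam(vision.capture("wrist"),s); cv2.imwrite("pics/w9.png",c["image"][:,:,::-1]); np.savez("pics/w9.npz",**c)
for ce,st,m in blobs(c["image"],(2,150,60),(16,255,255),60):
    kk,_=cv2.findContours(m.astype(np.uint8),cv2.RETR_EXTERNAL,cv2.CHAIN_APPROX_NONE); print(ce,st,cv2.minAreaRect(kk[0]),onz(c,ce,205))
a=np.radians(18.3);y=np.array([np.cos(a),np.sin(a),0]);py=np.array([-y[1],y[0],0])
m=np.array([534,-205.8,142])
for d1 in(-6,6):
  for d2 in (-22,22): print(d1,d2,proj(c,m+y*d1+py*d2+[0,0,63]))
E
```

```text
time_s: 12.35
eef_pos: [533.1, -204.6, 284.6]
ee_rot: [0.571, 0.413, 0.578, -0.413]
force: [-0.4, -1.1, 0.2]
grip_width: 1.0
time_s: 12.48
eef_pos: [533.3, -203.6, 284.8]
ee_rot: [0.57, 0.415, 0.577, -0.412]
force: [0.2, 0.9, -0.5]
grip_width: 0.999
[ 533.3 -203.6  284.8] [ 0.2  0.9 -0.5] 12.475 [-0.6  0.4  1.3  0.   1.5 -0.9]
[[-0.   0.9  0.3]
 [ 0.   0.3 -0.9]
 [-1.  -0.  -0. ]]
[238.4 122.1] [230 112  13  23  74] ((237.26539611816406, 121.97307586669922), (23.06662368774414, 8.77057933807373), 74.74488067626953) [ 469.9 -148.3  205. ]
[400.7 124.2] [398 114  10  23  66] ((401.6085510253906, 124.53752899169922), (7.836565971374512, 22.338716506958008), 7.765166282653809) [ 551.3 -122.3  205. ]
[319.4 251.4] [ 309  215   21   75 1372] ((319.0, 252.0), (74.0, 20.0), 90.0) [ 533.3 -203.3  205. ]
[241.4 281.4] [230 276  20  17 136] ((241.639404296875, 282.4986572265625), (19.882766723632812, 13.099843978881836), 21.250505447387695) [ 495.2 -236.2  205. ]
[394.4 282.7] [387 278  19  15 125] ((394.2563781738281, 283.2322998046875), (10.538476943969727, 18.788293838500977), 64.79888153076172) [ 582.  -207.9  205. ]
-6 -22 [309.1 289.8]
-6 22 [308.7 219.1]
6 -22 [329.  289.9]
6 22 [329.9 219.2]
```

View pics/w9.png

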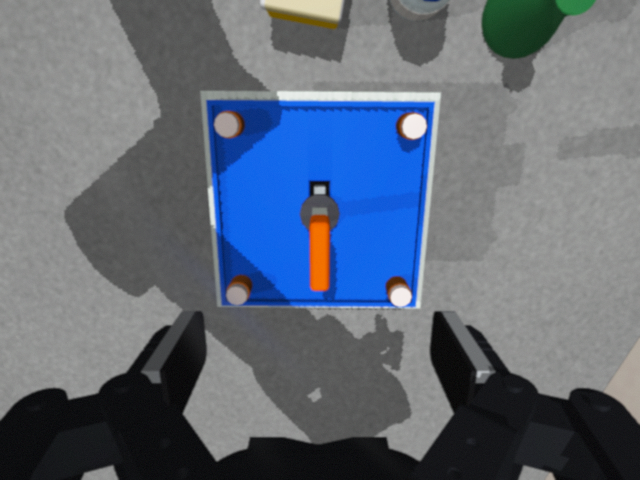

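```bash
python3 -m jog '[[[0.02,0,0.001,0,0,0],[0.032,0,0.001,0,0,0],[0.032,0,0,0,0,0],[0.018,0,0,0,0,0],[0,0,0,0,0,0]]]' 0
python3 -m jog '[[[0,0,0,0,0,0],[0,0,0,0,0,0],[0,0,0,0,0,0],[0,0,0,0,0,0],[0,0,0,0,0,0],[0,0,0,0,0,0],[0,0,0,0,0,0]]]' 255 40
python3 - <<'E'
from hd import *
from rig import vision
T,p,s=cur()
print(p,s["force"],s["wrist_torque"],s["grip_width"],s["time_s"],s["joints"]); np.set_printoptions(precision=4); print(T)
for n in ("scene","top"):
    c=vision.capture(n)
    cv2.imwrite(f"pics/{n}9.png",c["image"][:,:,::-1]); np.savez(f"pics/{n}9.npz",**c)
def cr(n,x,y,w,h,f=6): 
    a=cv2.imread(f"pics/{n}.png")[y:y+h,x:x+w]; return cv2.resize(a,None,fx=f,fy=f,interpolation=cv2.INTER_CUBIC)
cv2.imwrite("pics/b9.png",np.hstack([cr("scene9",215,120,66,80),cr("top9",415,185,66,80)]))
E
```

```text
time_s: 13.15
eef_pos: [532.4, -206.6, 183.3]
ee_rot: [0.569, 0.416, 0.576, -0.414]
force: [-0.1, -0.8, 1.0]
grip_width: 0.998
time_s: 14.02
eef_pos: [533.5, -206.3, 185.0]
ee_rot: [0.571, 0.415, 0.575, -0.413]
force: [0.1, 0.9, 3.2]
grip_width: 0.134
[ 533.5 -206.3  185. ] [0.1 0.9 3.2] [ 0.1 -0.1 -0. ] 0.13422385028516381 14.025 [-0.6  0.5  1.4  0.   1.3 -0.9]
[[-0.0032  0.9494  0.3141]
 [ 0.0061  0.3141 -0.9494]
 [-1.     -0.0011 -0.0068]]
```

View pics/b9.png

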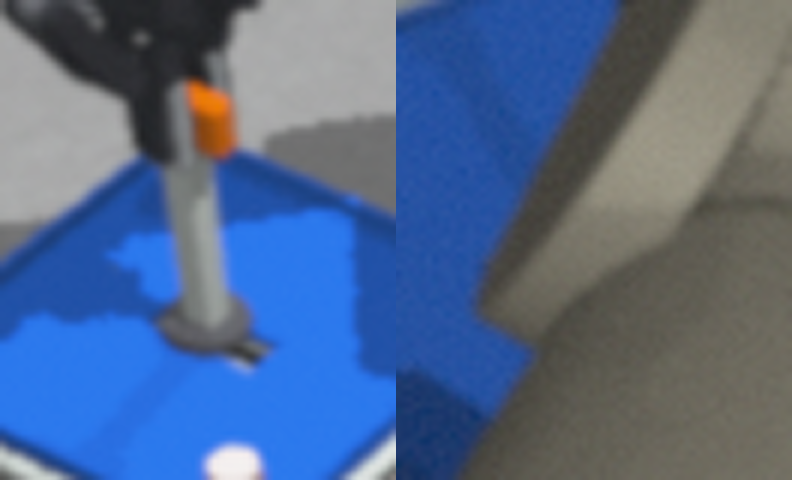

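```bash
python3 -m jog '[[[0,0,0,0.157,0,0],[0,0,0,0.157,0,0],[0,0,0,0.157,0,0],[0,0,0,0.157,0,0],[0,0,0,0.157,0,0],[0,0,0,0.157,0,0],[0,0,0,0.157,0,0],[0,0,0,0.157,0,0],[0,0,0,0.157,0,0],[0,0,0,0.158,0,0],[0,0,0,0,0,0],[0,0,0,0,0,0]]]'
python3 - <<'E'
from hd import *
from rig import vision
T,p,s=cur()
print(p,s["force"],s["wrist_torque"],s["grip_width"],s["time_s"],s["joints"]); np.set_printoptions(precision=4); print(T, np.degrees(np.arctan2(T[1,1],T[0,1])))
for n in ("scene","top"):
    c=vision.capture(n)
    cv2.imwrite(f"pics/{n}10.png",c["image"][:,:,::-1]); np.savez(f"pics/{n}10.npz",**c)
def cr(n,x,y,w,h,f=6): 
    a=cv2.imread(f"pics/{n}.png")[y:y+h,x:x+w]; return cv2.resize(a,None,fx=f,fy=f,interpolation=cv2.INTER_CUBIC)
cv2.imwrite("pics/b10.png",np.hstack([cr("scene10",215,120,66,80),cr("top10",415,185,66,80)]))
E
```

```text
time_s: 15.62
eef_pos: [533.4, -206.0, 185.0]
ee_rot: [-0.111, -0.697, -0.116, 0.699]
force: [-0.7, 3.0, 4.4]
grip_width: 0.13
[ 533.4 -206.   185. ] [-0.7  3.   4.4] [ 0.7 -0.1 -0. ] 0.13035882486147324 15.625 [-0.6  0.5  1.4  0.   1.3  0.7]
[[-0.0034  0.3168 -0.9485]
 [ 0.0066 -0.9485 -0.3168]
 [-1.     -0.0074  0.0011]] -71.52943116778988
```

View pics/b10.png

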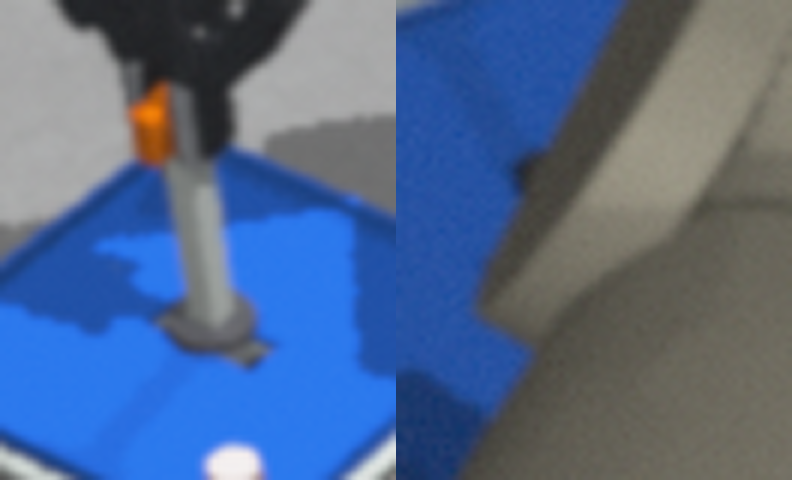

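```bash
python3 -m jog '[[[0,0,0,0,0,0],[0,0,0,0,0,0],[0,0,0,0,0,0],[0,0,0,0,0,0],[0,0,0,0,0,0]]]' 0
python3 -m jog '[[[-0.015,0,0,0,0,0],[-0.04,0,0,0,0,0],[-0.045,0,0,0,0,0],[0,0,0,0,0,0],[0,0,0,0,0,0]]]'
python3 - <<'E'
from hd import *
from rig import vision
T,p,s=cur()
print(p,s["force"],s["grip_width"],s["time_s"])
c=wristcam(vision.capture("wrist"),s); cv2.imwrite("pics/w11.png",c["image"][:,:,::-1]); np.savez("pics/w11.npz",**c)
for n in ("scene","top"):
    c=vision.capture(n)
    cv2.imwrite(f"pics/{n}11.png",c["image"][:,:,::-1]); np.savez(f"pics/{n}11.npz",**c)
def cr(n,x,y,w,h,f=6): 
    a=cv2.imread(f"pics/{n}.png")[y:y+h,x:x+w]; return cv2.resize(a,None,fx=f,fy=f,interpolation=cv2.INTER_CUBIC)
cv2.imwrite("pics/b11.png",np.hstack([cr("scene11",215,120,66,80),cr("top11",415,185,66,80)]))
E
```

```text
time_s: 16.35
eef_pos: [533.3, -206.3, 184.8]
ee_rot: [-0.11, -0.697, -0.115, 0.699]
force: [-0.4, -0.2, -0.5]
grip_width: 1.001
time_s: 16.98
eef_pos: [533.5, -206.7, 284.6]
ee_rot: [-0.11, -0.697, -0.115, 0.699]
force: [-0.3, 0.1, 0.4]
grip_width: 1.006
[ 533.5 -206.7  284.6] [-0.3  0.1  0.4] 1.0063219716377612 16.975
```

View pics/b11.png

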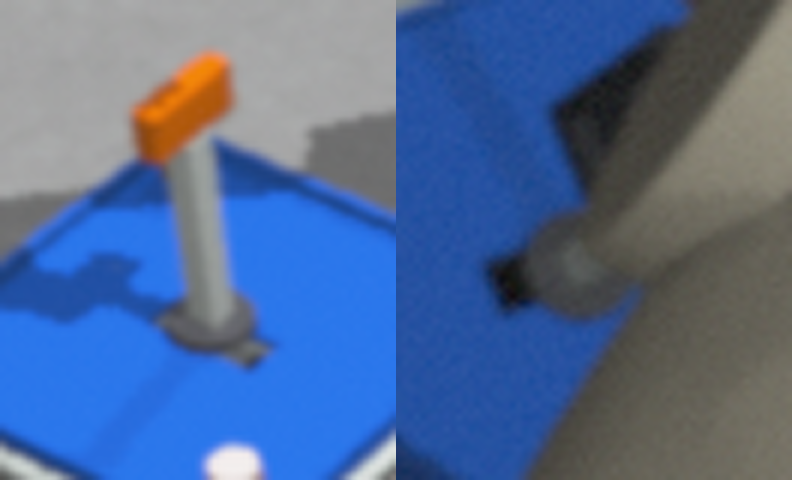

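View pics/w11.png

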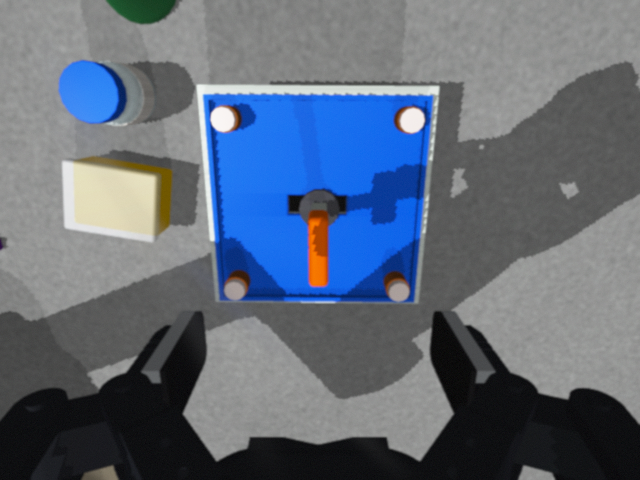

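```bash
python3 -m jog '[[[-0.04,0,0.06,0,0,0],[-0.03,0,0.06,0,0,0],[0,0,0.06,0,0,0],[0,0,0.06,0,0,0],[0,0,0,0,0,0],[0,0,0,0,0,0]]]'
python3 - <<'E'
from hd import *
from rig import vision
T,p,s=cur()
print(p,s["force"],s["time_s"])
for n in ("scene","top"):
    c=vision.capture(n)
    cv2.imwrite(f"pics/{n}12.png",c["image"][:,:,::-1]); np.savez(f"pics/{n}12.npz",**c)
def cr(n,x,y,w,h,f=6): 
    a=cv2.imread(f"pics/{n}.png")[y:y+h,x:x+w]; return cv2.resize(a,None,fx=f,fy=f,interpolation=cv2.INTER_CUBIC)
cv2.imwrite("pics/b12.png",np.hstack([cr("scene12",215,120,66,80),cr("top12",415,185,66,80)]))
head("12")
for n,b in (("top12",None),):
    c=ld(n)
    for ce,st,m in blobs(c["image"],(4,150,90),(16,255,255),100):
        if ce[0]>300:
            kk,_=cv2.findContours(m.astype(np.uint8),cv2.RETR_EXTERNAL,cv2.CHAIN_APPROX_NONE); bp=cv2.boxPoints(cv2.minAreaRect(kk[0]))
            Q=np.array([onz(c,x,205) for x in bp]); 
            for i in range(2): d=Q[i+1]-Q[i]; print(np.linalg.norm(d),np.degrees(np.arctan2(d[1],d[0])))
            # PCA
            P=np.array([onz(c,(x,y),205)[:2] for y,x in zip(*np.nonzero(m))]); w,v=np.linalg.eigh(np.cov(P.T)); print("pca",np.degrees(np.arctan2(v[1,1],v[0,1])),P.mean(0))
a=np.radians(18.3);ux=np.array([np.cos(a),np.sin(a),0]);uy=np.array([-ux[1],ux[0],0])
for n in ("top12","scene12"):
    c=ld(n); m=np.array([533.5,-205.8,142])
    P=np.array([proj(c,m+ux*d2+uy*d1+[0,0,52+d3]) for d1 in(-6,6) for d2 in(-22,22) for d3 in(-11,11)]); print(n,P.min(0),P.max(0), cv2.minAreaRect(P.astype(np.float32)))
    hull=cv2.convexHull(P.astype(np.float32)); M=cv2.moments(hull); print("centroid pred",M["m10"]/M["m00"],M["m01"]/M["m00"])
E
```

```text
time_s: 17.88
eef_pos: [317.8, -278.8, 347.6]
ee_rot: [-0.11, -0.697, -0.115, 0.699]
force: [-0.1, 0.9, -0.4]
grip_width: 0.999
[ 317.8 -278.8  347.6] [-0.1  0.9 -0.4] 17.875
[461.8 217.3] [455 205  15  25 206] ((461.637939453125, 217.15516662597656), (25.210838317871094, 8.403613090515137), 66.80140686035156)
[148.6 279.2] [143 271  12  17 136] ((148.5576934814453, 279.2884826660156), (8.244343757629395, 16.751806259155273), 15.255118370056152)
[244.9 137.3] [237 129  17  18 179] ((245.1346435546875, 137.173095703125), (10.086166381835938, 19.646099090576172), 52.12501525878906)
[446.9 346.8] [439 341  18  13 130] ((447.39727783203125, 346.77398681640625), (8.524340629577637, 17.131441116333008), 65.55604553222656)
13.777840324700819 -67.85460943704398
40.00909691903676 -161.004382235182
pca -162.45890670133588 [ 528.9 -204. ]
top12 [450.1 200.5] [471.5 231.1] ((460.670654296875, 215.77072143554688), (28.858478546142578, 12.178731918334961), 67.67112731933594)
centroid pred 460.6996321989259 215.85893054345345
scene12 [235.5 128.4] [254.5 149.5] ((245.0985870361328, 138.803955078125), (11.861653327941895, 23.737449645996094), 51.393062591552734)
centroid pred 245.07405191361622 138.89956740155722
```

View pics/b12.png

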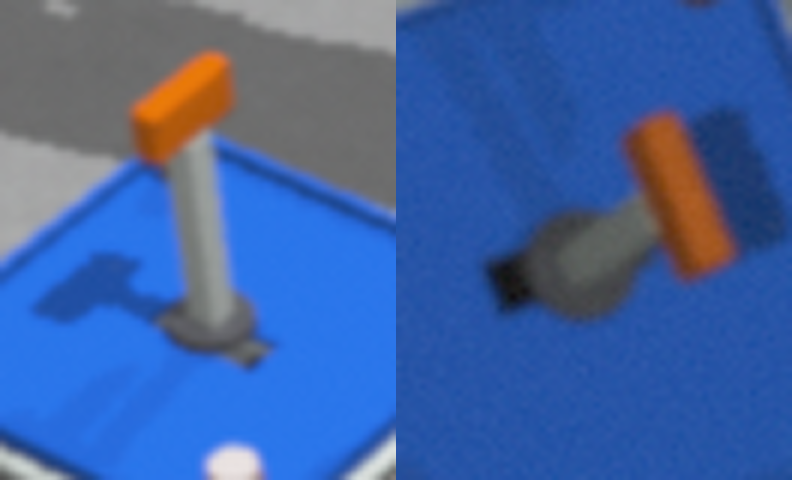

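View pics/top12.png

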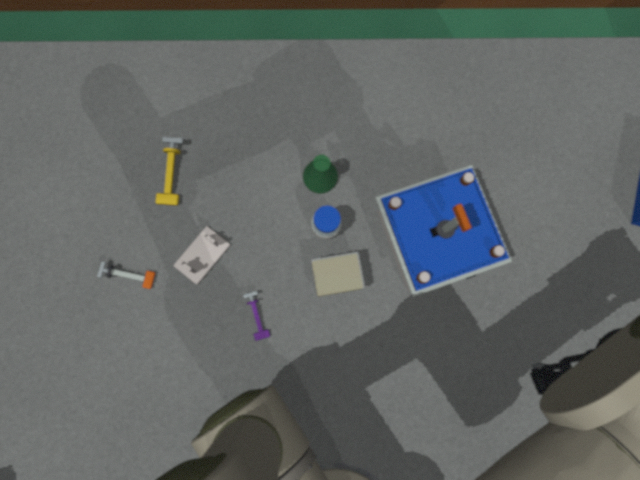

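```bash
python3 -c "
from rig import workorder; print(workorder.finish_job())"
```

```text
the job is handed in; nothing more can be done
None
```

The tray is locked down and I handed the job in at about 18 s of the 58 s allowed. I lifted the orange-headed post out of the white rest, stood it upright and lowered its foot through the slot until I felt the collar touch. Then I let go and backed off. I took a fresh hold on the head from above, turned it a quarter turn clockwise, released and moved clear.

**What the last checks showed**
- **Post:** it stands free and unsupported. The collar is on the tray, and no foot shows in the open parts of the slot.
- **Head direction:** it reads 17.5° to 19°, against 18.3° for straight across the slot, so it is square to within about 1°.
- **Position:** the head is within about 1.5 to 2 pixels of where it should be when seated, which is about what the camera calibration allows. The tool height at contact was about 1 mm above the figure I calculated for a seated collar; after I let go, the pictures showed the collar down on the tray.
- **Forces:** the highest wrist force I read was about 17 N, when the collar touched down. I only read the force at the end of each move.
- **Bystanders:** the jar, flask, tip box and look-alike posts appear unmoved in the overhead picture.

None of the checks failed. The foot under the tray cannot be seen directly, so its direction is inferred from the head.

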